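Tip a bar blank out of the tilting pan and run it up to the end stop

ROBOT

A 6-joint arm with a two-finger parallel gripper is mounted at the origin on a cart in front of the work surface, level with it; the furniture and walls round the work are solid. World frame = base frame: x ahead of the robot, y to its left, z up, the work surface at z = 0. Lengths are in m, angles in rad, forces in N, time in s.
With the tool pointing down it reaches from about 0.25 to 0.775 m from the base axis. Payload 8.9 kg.
Tool frame: the origin (TCP) lies midway between the tips of the shut fingers; the grasp point (between the pads) lies 19 mm behind it; z points along the fingers, y is the line along which they close (so a half turn about z gives the same grasp; the last joint's range is limited). The gripper opens to 85 mm and grips with 20 to 120 N. Pads are 22 mm wide; open, the fingers measure 114 mm over their backs; the gripper's body (76 mm by 85 mm) begins 54 mm behind the grasp point. The pads swing forward as they close: fully open they stand 13 mm farther back than shut.
Start: joints at [1.128, 0.291, -0.153, 1.127, 0, 1.431], TCP at [0.157, 0.501, 0.231] pointing down, gripper open.
Joint ranges: [-2.52, 2.52], [-0.91, 1.74], [-1.3, 1.37], [-1.96, 2.02], [-1.52, 1.47], [-3.14, 3.14]. Speed limits (rad/s): [2.22, 2.22, 2.79, 3.14, 3.14, 3.14].

INTERFACE

Orientations are given as a unit quaternion [w, x, y, z].
In Python, from workcell import * gives the robot as it stands.
- The arm moves only by the tool carry_out, never from a script. Its arguments are lists of equal length, an entry for each row: "fingers": the opening, from -1 (shut) to 1 (fully open), so that 0 is half open; "travel": the shift along the world's x, y, z in cm, a list of three; "yaw": the turn about the world's z in rad. A call has 1 to 8 rows; each row shifts and turns the commanded pose from where the row before left it; what a row does not reach is not made up. A row lasts 1/12 s, in which the tool goes at most 41.7 mm and 7.16 degrees, less where a joint would pass 70% of its speed; a pose out of reach is approached as far as the arm can. A call is refused whole if a number of a shift passes 4.17 or a number of a turn 0.125, either way. A call with a gripper value outside its range is refused whole. The fingers move at their own pace and stop on an object; the grip force is fixed at half the most. Time passes only in rows, so rows that do not move let the fingers close. It gives the time, the measured TCP pose, the force, the opening and the grip force at its end, in the units of the state.
- sense(): the state, without advancing time (a new reading comes with each control period).
- capture(name): name is "side" or "top"; returns (picture, depth): 480x640x3 uint8, red, green, blue; 480x640 float32, m along the optical axis (not along the pixel's ray), 0 where there is no reading.
- get_calibration(name): a dict with "vertical_fov" (degrees; the focal length in pixels is half the picture's height over the tangent of half this angle, whatever the lens; pixels are square), "cx", "cy" (the principal point, pixels), "rvec" (rotation vector, rad) and "tvec" (3), from world to camera coordinates, as OpenCV has them. Camera axes: x right, y down, z forward; pixel columns grow to the right and rows downward; lengths in m; the calibration is good to about 2 mm. A picture is of the moment at which its call begins. get_calibration takes no time and is no camera call.
- sign_off(): hands the job in; it is judged then, once.
The state is a dict: "t": time; "joint_positions": joint angles; "joint_velocities": joint speeds; "effort": joint torques, N m; "position": TCP position; "tool_rot": TCP orientation; "wrist_force": force on the tool from outside, world axes, zero at the start; "torque": the same for the moment, N m; "grip_width": opening from 0.0 (shut) to 1.0 (fully open); "gripper_force": force on a finger pad.
Only numpy, scipy, OpenCV 4.12 (cv2) and the standard library are available. Lean on these libraries where they do the work, as an engineer would, in place of code of your own. Each camera call takes 0.05 s, during which the arm holds its last target. There are 200 camera calls.

TASK

Tip the loader's cradle by its lever handle so that the round bar blank in its pan rolls out into the V-groove in front, and put the cradle back upright as it was. Push the blank gently along the groove, without lifting it out, until its end rests against the end stop, without shifting the stop. Leave the other things on the table where they are.

Things in the scene. Friction and masses are not known exactly. Their poses are not given: they have to be found in the camera images.
- loader: Bench loader fixed to the table: dark base plate 172 x 260 x 8 mm, grey pivot stand and, on the robot's side of it, an aluminium V-groove; turned up to 0.35 rad. Origin on the table; x points away from the robot, y to the left along groove and pivot line, z up (other entries use this frame). Base plate from x = -120 to 52, y = -87 to 173 mm.
- groove_start (a point): Bottom of the 90-degree V-groove at its -y end: loader x = -75, y = -60, z = 28 mm; axes as the loader's. The groove runs to y = 170 mm. Its robot-side flank rises to z = 68 mm at x = -115, the other only to z = 44 mm at x = -59; from there a ramp (y = -48 to 48 mm) rises to the pan's lip. A blank in the groove has its axis at z = 45 mm, its top at z = 57 mm.
- pivot (a point): Middle of the cradle's pivot line: loader x = 10, y = 0, z = 90 mm. Uprights 34 mm wide and 8 mm thick at y = -64 and 64 mm carry it (tops at z = 105 mm).
- cradle (a joint): Tilt of the cradle, rad: 0 = upright at rest (lever leaning 0.70 rad back, away from the robot), growing as lever and pan tip towards the robot, to 1.35 at its limit. Stiff pivot (0.18 N m friction): it stays where it is left. The blank begins to roll out at about 0.8; tip fully and slowly to be sure.
- handle (a point): Grip point of the lever's handle: round black cross bar, 12 mm thick, 60 mm long, along y, at the lever's free end on the loader's -y side (bar from y = -138 to -78 mm, this point at -112, lever rod at -79). At tilt t it is at loader x = 10 + 110 sin(0.70 - t), z = 90 + 110 cos(0.70 - t) mm. The round bar can turn between gripper pads that keep their direction.
- pan (a point): Steel sheet pan with V-shaped section in the cradle, 108 mm long along y, with round end cheeks of 60 mm diameter; it holds the blank. To be tipped by the lever only, not touched. This point: the inside bottom of its V, in the middle; upright, loader x = 28, y = 0, z = 60 mm.
- blank: Plain turned aluminium bar, 24 mm diameter, 80 mm long, 80 to 170 g. Origin at its centre, its y along its axis (the other two turn as it rolls). It starts in the pan, parallel to the groove, up to 9 mm off the middle. In the groove it is pushed from its -y end towards +y; sliding takes 1 to 3 N.
- end_stop (a joint): Position of the end stop along the groove, m (0 = stop face at loader y = 100 mm, growing to +y); starts between 0 and 0.03. Held by clamp friction only: it slips at a push of about 12 N.
- stop_face (a point): Centre of the end stop's face, a steel disc of 22 mm diameter looking to -y along the groove, at the height of the lying blank's axis (loader x = -75, z = 45 mm); axes as the loader's. The blank is home when its centre is 40 mm before (-y of) this point. Behind the face is a dark carrier block with a black thumb screw, up to z = 84 mm.
- raw_body_1: Bystander: square unfinished grey metal bar 18 x 90 x 17 mm lying on the table; not the blank.
- brass_hammer: Bystander: small hammer with wooden handle, 171 mm long, lying on the table.
- spring_tin: Bystander: flat round tin, 60 mm diameter, 24 mm high.
- feeler_set: Bystander: feeler gauge set, 14 x 97 x 16 mm, lying on the table.

How it is judged:
By the outcome, as a careful person would: the job done as asked, in the order asked, and still so for the second after the job is handed in, with the robot touching nothing.
It also fails if it takes over 64 s, if anything falls off the work surface, if the arm or the gripper's body presses on something with over 40 N, if the wrist force passes 120 N, or if a joint passes its speed limit or range.

## Working session

There is one attempt and no reset: what is moved stays moved. The work goes in short steps, Python scripts to look and compute and a tool call to move; the robot and the scene stay as the last step left them, time stands still between calls to the robot, and variables do not carry over. Pictures are saved under pics/ and viewed, at most 14 in all, crops included, and the job is handed in when it is done.

Besides the shell and the picture viewer there is one more tool, called after "Emit:" as a command line: name --pt "numbers of a row" for each row, then --argument value for the rest. carry_out: Moves the arm, as the interface text tells. Its arguments: {"type":"object","properties":{"fingers":{"type":"array","items":{"type":"number"}},"travel":{"type":"array","items":{"type":"array","items":{"type":"number"}}},"yaw":{"type":"array","items":{"type":"number"}}},"required":["fingers","travel","yaw"]}

```bash
mkdir -p pics; cat > h.py <<'E'
from workcell import *
import numpy as np, cv2
def cal(n):
    c=get_calibration(n); f=240/np.tan(np.radians(c["vertical_fov"])/2)
    K=np.array([[f,0,c["cx"]],[0,f,c["cy"]],[0,0,1]]); R=cv2.Rodrigues(np.array(c["rvec"],float))[0]
    return K,R,np.array(c["tvec"],float).ravel(),c
def cloud(n,d):
    K,R,t,_=cal(n); v,u=np.mgrid[0:480,0:640]
    p=np.stack([(u-K[0,2])*d/K[0,0],(v-K[1,2])*d/K[1,1],d],-1)
    return (p-t)@R
def plane(n,u,v,z):
    K,R,t,_=cal(n); r=R.T@np.linalg.inv(K)@[u,v,1]; o=-R.T@t
    return o+r*(z-o[2])/r[2]
def proj(n,P):
    K,R,t,_=cal(n); q=(R@np.atleast_2d(P).T).T+t; q=q@K.T; return q[:,:2]/q[:,2:]
E
python3 - <<'E'
from h import *
for n in("top","side"):
    im,d=capture(n); cv2.imwrite(f"pics/{n}0.png",im[...,::-1]); np.savez(f"{n}0.npz",im=im,d=d)
    K,R,t,c=cal(n); print(n,c,-R.T@t,(d==0).mean())
s=sense();print(s)
E
```

```text
top {'vertical_fov': 49.82463541842729, 'cx': 327.8396903711941, 'cy': 231.54623876735684, 'rvec': array([ 2.13692396, -2.18679926,  0.13079949]), 'tvec': array([0.10337822, 0.54190538, 1.30353303])} [0.38711108 0.09659629 1.35807254] 0.003951822916666667
side {'vertical_fov': 49.25063221431201, 'cx': 317.55349957812905, 'cy': 243.30757588877202, 'rvec': array([ 0.6402162 , -2.57003682,  1.24165596]), 'tvec': array([0.52811502, 0.22986566, 1.25921794])} [0.06341241 0.99172257 0.96428145] 0.012086588541666667
{'t': 0.1, 'joint_positions': array([ 1.12769130e+00,  2.91200599e-01, -1.54010356e-01,  1.12669184e+00,
       -1.55337238e-05,  1.43150545e+00]), 'joint_velocities': array([-0.00382212, -0.00318197,  0.00178979,  0.0003573 , -0.00039785,
       -0.00239941]), 'effort': array([ 1.13703474e-03, -5.37976348e+01,  3.31918323e+01,  9.31351155e-03,
       -2.38663179e-04, -2.98692825e-06]), 'position': array([0.15689767, 0.50062244, 0.23081697]), 'tool_rot': array([-1.51393324e-04,  1.51323490e-01,  9.88484140e-01, -5.32172236e-04]), 'wrist_force': array([-0.71156058, -0.47587157, -0.6838684 ]), 'torque': array([ 0.01579669, -0.00351302,  0.0017701 ]), 'gripper_force': 0.0, 'grip_width': 0.9997010660564734}
```

View pics/top0.png

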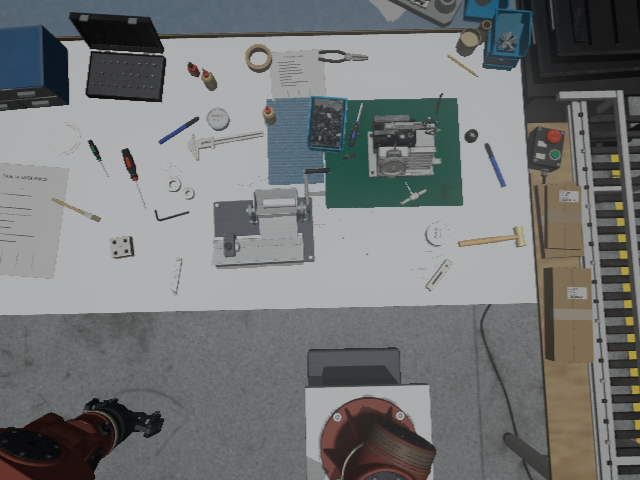

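View pics/side0.png

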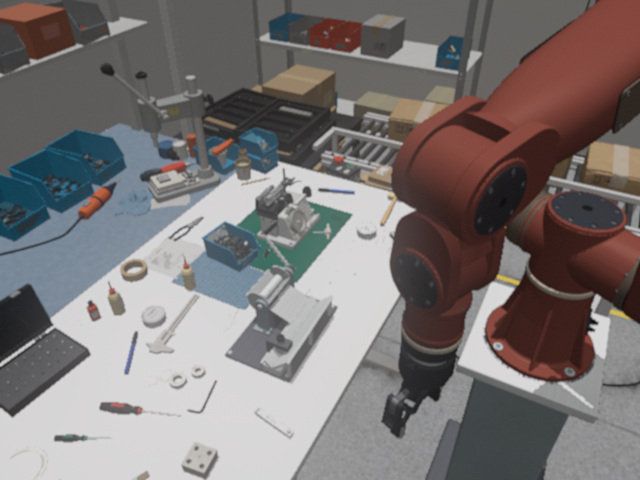

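The top view shows the loader: base plate about (213–313, 197–268), handle at (317,170), end stop block at about (230,243) and groove along row ~250. The side view shows it at (280,320).

```bash
python3 - <<'E'
from h import *
z=np.load("top0.npz"); im=z["im"]; P=cloud("top",z["d"])
cv2.imwrite("pics/topc.png",cv2.resize(im[155:275,200:340,::-1],None,fx=5,fy=5,interpolation=cv2.INTER_CUBIC)[:600,:700])
hsv=cv2.cvtColor(im,cv2.COLOR_RGB2HSV); g=im.mean(-1)
# plate corners: dark, z near 8mm
m=np.zeros((480,640),bool); m[185:280,200:322]=True
Z=P[...,2]
pl=m&(Z>0.003)&(Z<0.25)
n,l,s,_=cv2.connectedComponentsWithStats((m&(Z>0.004)).astype(np.uint8))
print(s)
dark=(m&(g<110)&(abs(Z-0.008)<0.004)); print(dark.sum(), np.median(Z[dark]))
pp=P[dark][:,:2].astype(np.float32); print(cv2.minAreaRect(pp), cv2.boxPoints(cv2.minAreaRect(pp)))
# top of robot-side flank z=68
f=m&(Z>0.060)&(Z<0.075)
r=P[f]; print(f.sum())
# handle
h=np.zeros_like(m);h[160:185,300:335]=True
h&=(Z>0.12); q=P[h]; print(h.sum(), q.mean(0),q.min(0),q.max(0)); print(np.argwhere(h)[:, ::-1].min(0),np.argwhere(h)[:, ::-1].max(0))
table=P[290:300,250:310,2]; print("table",np.median(table))
E
```

```text
[[     0      0    640    480 300280]
 [   207    185      1      1      1]
 [   218    185      1      1      1]
 [   246    185      1      1      1]
 [   292    185      3      1      3]
 [   210    185    105     82   6703]
 [   317    185      1      1      1]
 [   212    186      1      1      1]
 [   225    186      1      1      1]
 [   237    186      1      1      1]
 [   242    187      1      1      1]
 [   251    186      1      1      1]
 [   259    186      1      1      1]
 [   273    186      1      1      1]
 [   200    189      2      1      2]
 [   209    188      1      1      1]
 [   213    189      1      1      1]
 [   309    189      1      1      1]
 [   311    189      1      1      1]
 [   209    190      1      2      2]
 [   240    191      1      1      1]
 [   244    190      1      1      1]
 [   247    190      1      1      1]
 [   204    192      1      1      1]
 [   213    193      1      1      1]
 [   225    192      1      2      2]
 [   229    193      1      1      1]
 [   232    193      1      1      1]
 [   246    192      1      1      1
[... 5438 characters left out ...]
   253    278      3      2      3]
 [   257    278      1      1      1]
 [   262    278      1      1      1]
 [   268    279      1      1      1]
 [   291    278      1      1      1]
 [   294    278      1      1      1]
 [   319    278      1      1      1]
 [   321    279      1      1      1]]
1673 0.007520322008368598
((0.5578998923301697, 0.26005733013153076), (0.18426592648029327, 0.25748252868652344), 2.1660854816436768) [[0.46096683 0.38522434]
 [0.4706987  0.12792577]
 [0.65483296 0.13489032]
 [0.6451011  0.3921889 ]]
1104
178 [0.66413452 0.12154937 0.1868072 ] [0.38711108 0.08531013 0.14418149] [0.67763765 0.14714051 1.35807254]
[303 160] [331 184]
table -0.0005436360230830217
```

View pics/topc.png

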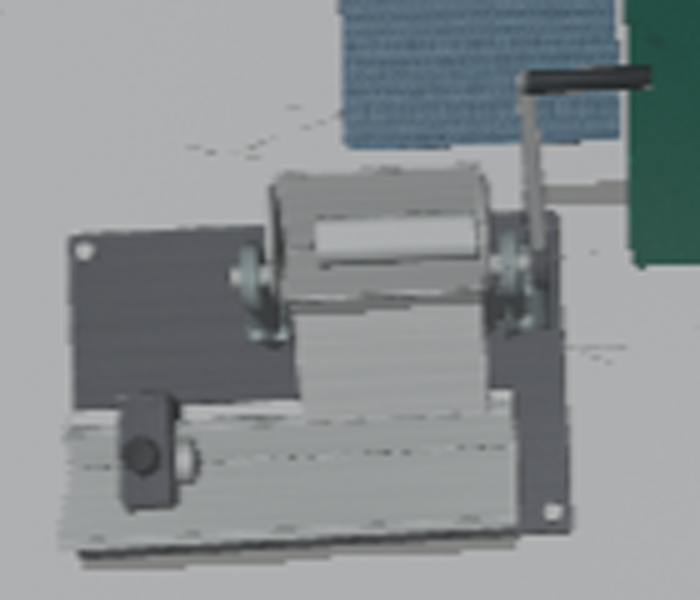

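The crop shows plate corners at crop px (68,236), (558,212), (570,530), screw holes (85,250) and (553,512), handle from (528,82) to (650,76), stop face disc at (197,462), blank in pan from (316,237) to (475,237).

```bash
cat >> h.py <<'E'
def fit2(L,W):
    L=np.array(L);W=np.array(W);a=L-L.mean(0);b=W-W.mean(0)
    th=np.arctan2((a[:,0]*b[:,1]-a[:,1]*b[:,0]).sum(),(a*b).sum())
    R=np.array([[np.cos(th),-np.sin(th)],[np.sin(th),np.cos(th)]]);return th,W.mean(0)-R@L.mean(0),R
E
python3 - <<'E'
from h import *
z=np.load("top0.npz"); im=z["im"]; P=cloud("top",z["d"])
px=lambda u,v:((u+.5)/5-.5+200,(v+.5)/5-.5+155)
pts=[((68,236),(.052,.173),.008),((558,212),(.052,-.087),.008),((570,530),(-.120,-.087),.008),
((528,83),(.0809,-.078),.174),((650,76),(.0809,-.138),.174)]
W=[plane("top",*px(*p),h)[:2] for p,_,h in pts];L=[l for _,l,_ in pts]
for k in (slice(0,3),slice(0,5)):
    th,o,R=fit2(L[k],W[k]);print("fit",th,o); print(np.round((np.array(W)-(np.array(L)@R.T+o))*1000,1).tolist())
inv=lambda p:(R.T@(p[:2]-o))*1000
print("stop face x?", inv(plane("top",*px(200,462),.045)),"holes",inv(plane("top",*px(85,250),.008)),inv(plane("top",*px(553,512),.008)))
print("blank ends",inv(plane("top",*px(316,237),.077)),inv(plane("top",*px(475,237),.077)))
# depth-based checks in loader frame: groove ridge and height profile at y~0.08 loader
Q=np.concatenate([((P[...,:2]-o)@R),P[...,2:]],-1).reshape(-1,3)*1000
s=Q[(abs(Q[:,1]-75)<12)&(Q[:,0]>-130)&(Q[:,0]<-45)]
for x in range(-125,-45,5):
    b=s[abs(s[:,0]-x)<2.5]; print(x,len(b),np.round(np.median(b[:,2]),1) if len(b) else '',end='; ')
h=Q[(Q[:,2]>165)&(Q[:,2]<190)&(abs(Q[:,0]-80)<25)&(Q[:,1]<-60)&(Q[:,1]>-160)]
print("\nhandle",len(h),np.median(h,0),h.min(0),h.max(0))
# side view consistency: project key pts
K=np.array([[.052,.173,.008],[.052,-.087,.008],[.0809,-.138,.174],[.0809,-.078,.174],[-.115,-.06,.068],[-.115,.17,.068],[-.075,.17,.028],[-.12,.173,0]])
Wk=np.c_[K[:,:2]@R.T+o,K[:,2]]
S=cv2.imread("pics/side0.png"); S=cv2.resize(S[240:390,215:345],None,fx=4,fy=4,interpolation=cv2.INTER_CUBIC)
for u,v in proj("side",Wk): cv2.circle(S,(int((u-215)*4+2),int((v-240)*4+2)),3,(0,0,255),1)
cv2.imwrite("pics/sidec.png",S)
# obstacles around
s=[(n,p) for n,p in [("handle",[.0809,-.112])]]
for n,p in s: print(n,R@p+o)
E
```

```text
fit 0.028147947995335498 [0.58694125 0.21876548]
[[-0.8, -0.8], [-1.2, -0.5], [2.0, 1.3], [0.7, -1.9], [1.0, 0.9]]
fit 0.028857694159724414 [0.58725062 0.21853068]
[[-1.0, -0.6], [-1.5, -0.3], [1.6, 1.6], [0.3, -1.8], [0.6, 1.1]]
stop face x? [-76.28014307 100.41011463] holes [ 43.01898423 163.68321828] [-108.50336423  -77.00772243]
blank ends [31.03286743 33.30235444] [ 26.90044775 -46.49535019]
-125 18 -0.8; -120 22 3.2; -115 28 65.1; -110 17 61.7; -105 19 58.8; -100 20 53.4; -95 18 48.4; -90 14 42.0; -85 15 39.1; -80 17 31.8; -75 19 29.9; -70 17 31.9; -65 18 38.4; -60 21 41.0; -55 15 39.5; -50 18 30.5; 
handle 148 [  79.88508566 -102.68516805  177.53199177] [  68.62439281 -135.73352467  166.73516571] [ 87.38245514 -74.01714237 183.15121984]
handle [0.67134855 0.10891158]
```

View pics/sidec.png

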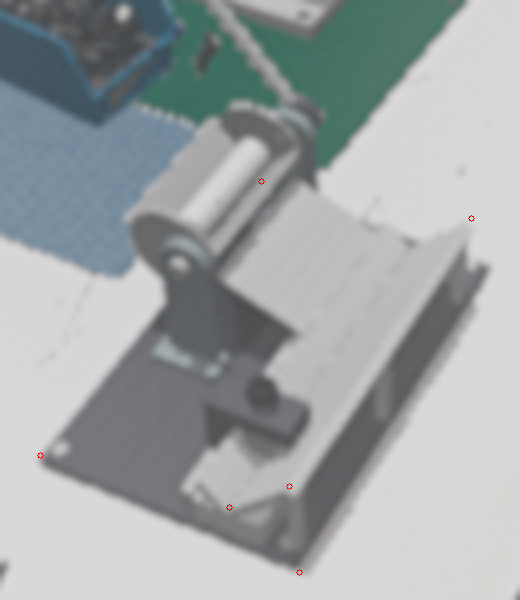

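Projected plate and groove points land on their features in the side view to about 1 px. Loader: origin (0.587, 0.2185), yaw 0.029. Blank centre is at loader y ≈ -6.6 and the stop face at ≈ 100. Handle is at world (0.671, 0.109, 0.174), so I'm moving above it.

Emit:
carry_out --fingers '[1,1,1,1,1,1,1,1]' --pt "2.1 -1.6 0.2" --pt "2.1 -1.6 0.2" --pt "2.1 -1.6 0.2" --pt "2.1 -1.6 0.2" --pt "2.1 -1.6 0" --pt "2.1 -1.6 0" --pt "2.1 -1.6 0" --pt "2.1 -1.6 0" --yaw '[-0.05,-0.05,-0.05,-0.05,-0.05,-0.05,-0.05,-0.05]'

```text
t: 0.77
position: [0.3258, 0.3719, 0.2391]
tool_rot: [-0.0, 0.346, 0.938, -0.0]
wrist_force: [-0.0, 0.7, -0.6]
grip_width: 0.999
gripper_force: 0.0
```

Emit:
carry_out --fingers '[1,1,1,1,1,1,1,1]' --pt "2.1 -1.6 0" --pt "2.1 -1.6 0" --pt "2.1 -1.6 0" --pt "2.1 -1.6 0" --pt "2.1 -1.6 0" --pt "2.1 -1.6 0" --pt "2.1 -1.6 0" --pt "2.1 -1.6 0" --yaw '[-0.05,-0.05,-0.05,-0.05,-0.05,-0.05,-0.05,-0.05]'

```text
t: 1.43
position: [0.4938, 0.2439, 0.239]
tool_rot: [-0.0, 0.525, 0.851, -0.0]
wrist_force: [0.0, 0.2, 0.4]
grip_width: 1.001
gripper_force: 0.0
```

Emit:
carry_out --fingers '[1,1,1,1,1,1,1,1]' --pt "2.1 -1.6 0" --pt "2.1 -1.6 0" --pt "2.1 -1.6 0" --pt "2.1 -1.6 0" --pt "2.1 -1.6 0" --pt "2.1 -1.6 0" --pt "1.9 -1.6 0" --pt "0 0 0" --yaw '[-0.05,-0.05,-0.05,-0.05,-0.05,-0.05,-0.05,-0.038]'

```text
t: 2.1
position: [0.6407, 0.1297, 0.238]
tool_rot: [0.0, 0.681, 0.733, -0.0]
wrist_force: [-0.2, 0.3, -0.7]
grip_width: 0.997
gripper_force: 0.0
```

Emit:
carry_out --fingers '[1,1,0.6,0.4,0.2,0,0,0]' --pt "1.5 -1.0 0" --pt "1.5 -1.1 0" --pt "0 0 -1.5" --pt "0 0 -2" --pt "0 0 -2" --pt "0 0 -2" --pt "0 0 -0.8" --pt "0 0 0" --yaw '[-0.02,-0.025,0,0,0,0,0,0]'

```text
t: 2.77
position: [0.6664, 0.1119, 0.1538]
tool_rot: [-0.002, 0.695, 0.719, -0.002]
wrist_force: [-1.1, -0.3, -0.8]
grip_width: 0.498
gripper_force: 0.0
```

```bash
python3 - <<'E'
from h import *
im,d=capture("top"); a=cv2.resize(im[130:230,270:370,::-1],None,fx=4,fy=4,interpolation=cv2.INTER_CUBIC)
im,d=capture("side"); b=cv2.resize(im[220:320,230:330,::-1],None,fx=4,fy=4,interpolation=cv2.INTER_CUBIC)
cv2.imwrite("pics/g1.png",np.hstack([a,b])); s=sense();print(s["position"],s["tool_rot"],s["wrist_force"],s["t"])
E
```

```text
[0.66818619 0.11197668 0.15681514] [2.79017361e-05 6.94975829e-01 7.19033098e-01 3.18525864e-05] [ 0.59856552 -0.66109122  0.56642618] 2.8667
```

View pics/g1.png

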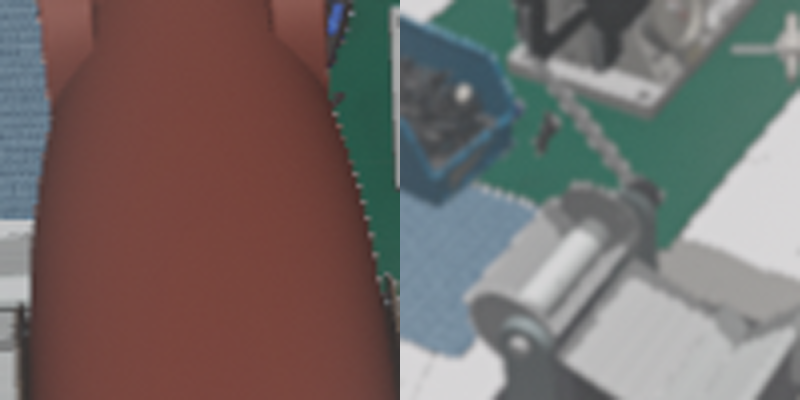

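The arm hides the handle in the top view, and the side crop shows only the lever rod at (590,110). The pose matches the measurement to about 3 mm, so I'm correcting that and closing.

Emit:
carry_out --fingers '[0,-0.3,-0.6,-0.8,-1,-1,-1,-1]' --pt "0.3 -0.3 -0.2" --pt "0 0 0" --pt "0 0 0" --pt "0 0 0" --pt "0 0 0" --pt "0 0 0" --pt "0 0 0" --pt "0 0 0" --yaw '[0,0,0,0,0,0,0,0]'

```text
t: 3.53
position: [0.6722, 0.1089, 0.1554]
tool_rot: [0.001, 0.695, 0.719, 0.001]
wrist_force: [4.4, -1.0, 6.8]
grip_width: 0.118
gripper_force: 58.7
```

```bash
python3 - <<'E'
from h import *
im,d=capture("side"); u,v=proj("side",[[.671,.109,.174]])[0].astype(int); print(u,v)
cv2.imwrite("pics/g2.png",cv2.resize(im[v-75:v+75,u-100:u+100,::-1],None,fx=4,fy=4,interpolation=cv2.INTER_CUBIC)); s=sense();print(s["position"],s["tool_rot"],s["wrist_force"],s["t"],s["grip_width"],s["gripper_force"])
t=np.linspace(0,1.35,46);x=110*np.sin(.7-t);zz=110*np.cos(.7-t)
print(np.round(np.c_[t[1:],np.diff(x)/10,np.diff(zz)/10],2).tolist())
E
```

```text
271 227
[0.67223115 0.10885843 0.15538324] [0.00108664 0.69503664 0.71897286 0.00095544] [ 3.91414397 -0.4893874   5.10479251] 3.5833 0.11621665663738649 58.70422661304474
[[0.03, -0.26, 0.21], [0.06, -0.26, 0.2], [0.09, -0.27, 0.19], [0.12, -0.27, 0.18], [0.15, -0.28, 0.18], [0.18, -0.28, 0.17], [0.21, -0.29, 0.16], [0.24, -0.29, 0.15], [0.27, -0.3, 0.14], [0.3, -0.3, 0.13], [0.33, -0.31, 0.12], [0.36, -0.31, 0.11], [0.39, -0.31, 0.11], [0.42, -0.32, 0.1], [0.45, -0.32, 0.09], [0.48, -0.32, 0.08], [0.51, -0.32, 0.07], [0.54, -0.32, 0.06], [0.57, -0.33, 0.05], [0.6, -0.33, 0.04], [0.63, -0.33, 0.03], [0.66, -0.33, 0.02], [0.69, -0.33, 0.01], [0.72, -0.33, -0.0], [0.75, -0.33, -0.01], [0.78, -0.33, -0.02], [0.81, -0.33, -0.03], [0.84, -0.33, -0.04], [0.87, -0.33, -0.05], [0.9, -0.32, -0.06], [0.93, -0.32, -0.07], [0.96, -0.32, -0.08], [0.99, -0.32, -0.09], [1.02, -0.31, -0.1], [1.05, -0.31, -0.11], [1.08, -0.31, -0.12], [1.11, -0.3, -0.13], [1.14, -0.3, -0.14], [1.17, -0.3, -0.15], [1.2, -0.29, -0.15], [1.23, -0.29, -0.16], [1.26, -0.28, -0.17], [1.29, -0.28, -0.18], [1.32, -0.27, -0.19], [1.35, -0.27, -0.2]]
```

View pics/g2.png

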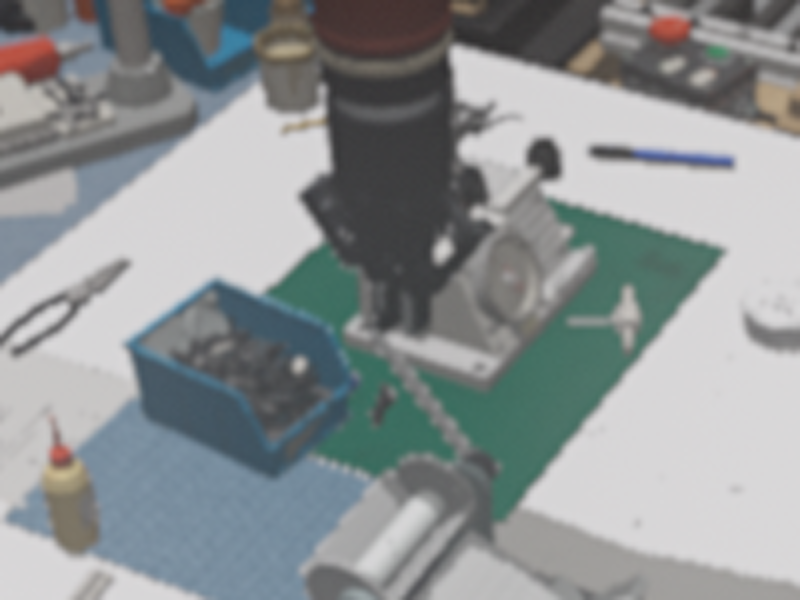

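Handle gripped (opening about 10 mm, small wrist force). The picture shows the fingers on the bar at (400,310), with the blank in the pan at (410,530). Tipping along the arc.

Emit:
carry_out --fingers '[-1,-1,-1,-1,-1,-1,-1,-1]' --pt "-0.26 -0.01 0.21" --pt "-0.26 -0.01 0.2" --pt "-0.27 -0.01 0.19" --pt "-0.27 -0.01 0.18" --pt "-0.28 -0.01 0.18" --pt "-0.28 -0.01 0.17" --pt "-0.29 -0.01 0.16" --pt "-0.29 -0.01 0.15" --yaw '[0,0,0,0,0,0,0,0]'

```text
t: 4.25
position: [0.6511, 0.1082, 0.1698]
tool_rot: [0.002, 0.695, 0.719, 0.002]
wrist_force: [8.8, -1.1, 2.3]
grip_width: 0.116
gripper_force: 58.3
```

Emit:
carry_out --fingers '[-1,-1,-1,-1,-1,-1,-1,-1]' --pt "-0.3 -0.01 0.14" --pt "-0.3 -0.01 0.13" --pt "-0.31 -0.01 0.12" --pt "-0.31 -0.01 0.11" --pt "-0.31 -0.01 0.11" --pt "-0.32 -0.01 0.1" --pt "-0.32 -0.01 0.09" --pt "-0.32 -0.01 0.08" --yaw '[0,0,0,0,0,0,0,0]'

```text
t: 4.92
position: [0.627, 0.1074, 0.1798]
tool_rot: [0.002, 0.695, 0.719, 0.003]
wrist_force: [7.1, 1.0, 8.7]
grip_width: 0.117
gripper_force: 58.5
```

Emit:
carry_out --fingers '[-1,-1,-1,-1,-1,-1,-1,-1]' --pt "-0.32 -0.01 0.07" --pt "-0.32 -0.01 0.06" --pt "-0.33 -0.01 0.05" --pt "-0.33 -0.01 0.04" --pt "-0.33 -0.01 0.03" --pt "-0.33 -0.01 0.02" --pt "-0.33 -0.01 0.01" --pt "-0.33 -0.01 0" --yaw '[0,0,0,0,0,0,0,0]'

```text
t: 5.58
position: [0.5996, 0.1066, 0.1818]
tool_rot: [0.002, 0.695, 0.719, 0.002]
wrist_force: [3.3, 0.9, 10.3]
grip_width: 0.117
gripper_force: 61.4
```

Emit:
carry_out --fingers '[-1,-1,-1,-1,-1,-1,-1,-1]' --pt "-0.22 -0.01 -0.01" --pt "-0.22 -0.01 -0.01" --pt "-0.22 -0.01 -0.02" --pt "-0.22 0 -0.02" --pt "-0.22 -0.01 -0.02" --pt "-0.22 -0.01 -0.03" --pt "-0.22 0 -0.03" --pt "-0.22 -0.01 -0.04" --yaw '[0,0,0,0,0,0,0,0]'

```text
t: 6.25
position: [0.5817, 0.1061, 0.1798]
tool_rot: [0.001, 0.695, 0.719, 0.001]
wrist_force: [2.1, -0.8, 9.9]
grip_width: 0.117
gripper_force: 61.5
```

Emit:
carry_out --fingers '[-1,-1,-1,-1,-1,-1,-1,-1]' --pt "-0.22 -0.01 -0.04" --pt "-0.21 -0.01 -0.05" --pt "-0.21 0 -0.05" --pt "-0.21 -0.01 -0.06" --pt "-0.21 -0.01 -0.06" --pt "-0.21 0 -0.07" --pt "-0.21 -0.01 -0.07" --pt "-0.21 -0.01 -0.07" --yaw '[0,0,0,0,0,0,0,0]'

```text
t: 6.92
position: [0.5642, 0.1055, 0.1743]
tool_rot: [0.001, 0.695, 0.719, 0.001]
wrist_force: [5.4, 1.3, 3.1]
grip_width: 0.115
gripper_force: 61.5
```

Emit:
carry_out --fingers '[-1,-1,-1,-1,-1,-1,-1,-1]' --pt "-0.21 -0.01 -0.08" --pt "-0.2 -0.01 -0.08" --pt "-0.2 0 -0.09" --pt "-0.2 -0.01 -0.09" --pt "-0.2 0 -0.1" --pt "-0.2 -0.01 -0.1" --pt "-0.2 0 -0.1" --pt "-0.2 -0.01 -0.1" --yaw '[0,0,0,0,0,0,0,0]'

```text
t: 7.58
position: [0.5476, 0.105, 0.1664]
tool_rot: [0.0, 0.695, 0.719, 0.0]
wrist_force: [5.1, 1.1, 3.0]
grip_width: 0.117
gripper_force: 61.5
```

Emit:
carry_out --fingers '[-1,-1,-1,-1,-1,-1,-1,-1]' --pt "-0.19 -0.01 -0.11" --pt "-0.19 0 -0.11" --pt "-0.19 -0.01 -0.12" --pt "-0.18 0 -0.12" --pt "-0.18 -0.01 -0.12" --pt "-0.18 0 -0.13" --pt "0 0 0" --pt "0 0 0" --yaw '[0,0,0,0,0,0,0,0]'

```text
t: 8.25
position: [0.5361, 0.1046, 0.1587]
tool_rot: [-0.0, 0.695, 0.719, -0.0]
wrist_force: [5.2, 0.6, -1.6]
grip_width: 0.118
gripper_force: 61.2
```

```bash
python3 - <<'E'
from h import *
im,d=capture("side")
cv2.imwrite("pics/t1.png",cv2.resize(im[215:365,200:350,::-1],None,fx=4,fy=4,interpolation=cv2.INTER_CUBIC)); s=sense();print(s["position"],s["wrist_force"],s["t"])
E
```

```text
[0.53606611 0.10456505 0.15874503] [ 5.28724719  1.6101291  -0.0420031 ] 8.3
```

View pics/t1.png

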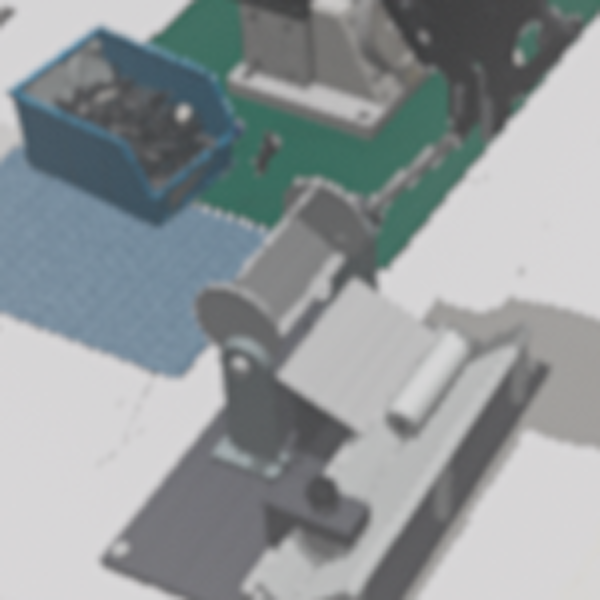

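The blank (410–465, 340–425) lies in the groove and the pan is empty. Returning the lever.

Emit:
carry_out --fingers '[-1,-1,-1,-1,-1,-1,-1,-1]' --pt "0.36 0.01 0.25" --pt "0.37 0.02 0.24" --pt "0.38 0.01 0.22" --pt "0.4 0.01 0.2" --pt "0.4 0.02 0.2" --pt "0.4 0.01 0.18" --pt "0.41 0.01 0.16" --pt "0.42 0.02 0.14" --yaw '[0,0,0,0,0,0,0,0]'

```text
t: 8.97
position: [0.5661, 0.1055, 0.1761]
tool_rot: [-0.001, 0.695, 0.719, -0.001]
wrist_force: [-9.1, -1.0, 12.5]
grip_width: 0.117
gripper_force: 60.6
```

Emit:
carry_out --fingers '[-1,-1,-1,-1,-1,-1,-1,-1]' --pt "0.42 0.01 0.13" --pt "0.42 0.01 0.11" --pt "0.43 0.02 0.09" --pt "0.44 0.01 0.07" --pt "0.44 0.01 0.05" --pt "0.44 0.02 0.04" --pt "0.44 0.01 0.02" --pt "0 0 0" --yaw '[0,0,0,0,0,0,0,0]'

```text
t: 9.63
position: [0.5987, 0.1065, 0.1807]
tool_rot: [0.0, 0.695, 0.719, 0.0]
wrist_force: [-1.2, 0.1, 5.3]
grip_width: 0.119
gripper_force: 62.4
```

Emit:
carry_out --fingers '[-1,-1,-1,-1,-1,-1,-1,-1]' --pt "0.33 0.01 0" --pt "0.33 0.01 -0.01" --pt "0.33 0.01 -0.02" --pt "0.33 0.01 -0.03" --pt "0.33 0.01 -0.04" --pt "0.33 0.01 -0.05" --pt "0.32 0.01 -0.06" --pt "0.32 0.01 -0.07" --yaw '[0,0,0,0,0,0,0,0]'

```text
t: 10.3
position: [0.6243, 0.1073, 0.1774]
tool_rot: [-0.0, 0.695, 0.719, -0.0]
wrist_force: [-4.5, 0.2, 5.7]
grip_width: 0.118
gripper_force: 64.2
```

Emit:
carry_out --fingers '[-1,-1,-1,-1,-1,-1,-1,-1]' --pt "0.32 0.01 -0.08" --pt "0.32 0.01 -0.09" --pt "0.32 0.01 -0.1" --pt "0.31 0.01 -0.11" --pt "0.31 0.01 -0.11" --pt "0.31 0.01 -0.12" --pt "0.3 0.01 -0.13" --pt "0.3 0.01 -0.14" --yaw '[0,0,0,0,0,0,0,0]'

```text
t: 10.97
position: [0.6495, 0.1081, 0.1685]
tool_rot: [0.0, 0.695, 0.719, 0.0]
wrist_force: [-1.8, -0.6, 1.8]
grip_width: 0.116
gripper_force: 64.8
```

Emit:
carry_out --fingers '[-1,-1,-1,-1,-1,-1,-1,-1]' --pt "0.29 0.01 -0.15" --pt "0.29 0.01 -0.16" --pt "0.28 0.01 -0.17" --pt "0.28 0.01 -0.18" --pt "0.27 0.01 -0.18" --pt "0.27 0.01 -0.19" --pt "0.26 0.01 -0.2" --pt "0.26 0.01 -0.21" --yaw '[0,0,0,0,0,0,0,0]'

```text
t: 11.63
position: [0.6712, 0.1088, 0.1538]
tool_rot: [-0.0, 0.695, 0.719, -0.0]
wrist_force: [-3.6, -0.9, 1.6]
grip_width: 0.114
gripper_force: 66.7
```

Emit:
carry_out --fingers '[-1,-1,-1]' --pt "0 0 0" --pt "0 0 0" --pt "0 0 0" --yaw '[0,0,0]'

```text
t: 11.88
position: [0.6711, 0.1089, 0.154]
tool_rot: [-0.0, 0.695, 0.719, -0.0]
wrist_force: [-1.8, -2.1, -2.9]
grip_width: 0.113
gripper_force: 66.3
```

Emit:
carry_out --fingers '[-1,-1,-1]' --pt "0.08 0 -0.07" --pt "0 0 0" --pt "0 0 0" --yaw '[0,0,0]'

```text
t: 12.13
position: [0.6716, 0.1089, 0.1536]
tool_rot: [-0.0, 0.695, 0.719, -0.0]
wrist_force: [-3.5, -1.8, -0.8]
grip_width: 0.118
gripper_force: 66.5
```

Emit:
carry_out --fingers '[-0.5,0,0.3,0.3,0.3,0.3,0.3,0.3]' --pt "0 0 0" --pt "0 0 0" --pt "0 0 0" --pt "0 0 0.5" --pt "0 0 2" --pt "0 0 2" --pt "0 0 2" --pt "0 0 2" --yaw '[0,0,0,0,0,0,0,0]'

```text
t: 12.8
position: [0.6721, 0.1091, 0.2402]
tool_rot: [0.0, 0.695, 0.719, 0.0]
wrist_force: [0.0, 0.1, -0.4]
grip_width: 0.649
gripper_force: 0.0
```

Emit:
carry_out --fingers '[0,-0.5,-1,-1,-1,-1,-1,-1]' --pt "-1 -1 1" --pt "-1 -1 0" --pt "-1 -1 0" --pt "-1 -1 0" --pt "-1 -1 0" --pt "-1 -1 0" --pt "-1 -1 0" --pt "-1 -1 0" --yaw '[0.1,0.1,0.1,0.1,0.1,0.1,0.1,0.1]'

```text
t: 13.47
position: [0.5917, 0.0286, 0.2493]
tool_rot: [0.001, 0.358, 0.934, 0.0]
wrist_force: [-0.6, -0.6, 0.1]
grip_width: 0.002
gripper_force: 0.0
```

```bash
cat >> h.py <<'E'
TH=.0289;RL=np.array([[np.cos(TH),-np.sin(TH)],[np.sin(TH),np.cos(TH)]]);OL=np.array([.5873,.2185])
def toL(P): return np.concatenate([(P[...,:2]-OL)@RL,P[...,2:]],-1)*1000
E
python3 - <<'E'
from h import *
for n in("top","side"):
    im,d=capture(n); np.savez(n+"1.npz",im=im,d=d); Q=toL(cloud(n,d)).reshape(-1,3)
    b=Q[(abs(Q[:,0]+75)<11)&(Q[:,2]>48)&(Q[:,2]<64)&(Q[:,1]>-75)&(Q[:,1]<90)]
    print(n,len(b),np.percentile(b,[1,5,50,95,99],axis=0).round(1).tolist())
    c=Q[(abs(Q[:,0]+75)<9)&(Q[:,2]>46)&(Q[:,2]<64)&(Q[:,1]>75)&(Q[:,1]<125)]; print(n,'stop',len(c),np.percentile(c[:,1],[2,10,50]).round(1) if len(c) else'')
    h=Q[(Q[:,2]>165)&(Q[:,2]<190)&(abs(Q[:,0]-80)<25)&(Q[:,1]<-60)&(Q[:,1]>-145)]
    print("handle",len(h),np.median(h,0))
    if n=="top": cv2.imwrite("pics/top1c.png",cv2.resize(im[155:275,200:340,::-1],None,fx=5,fy=5,interpolation=cv2.INTER_CUBIC))
s=sense();print(s["position"],s["tool_rot"],s["t"])
E
```

```text
top 255 [[-85.5, -46.6, 48.3], [-84.2, -43.7, 49.3], [-75.3, -7.7, 54.1], [-65.6, 29.4, 58.8], [-64.5, 31.9, 61.9]]
top stop 35 [103.6 104.4 108.4]
handle 149 [  77.68468017 -102.48150952  179.02936209]
side 213 [[-85.6, -43.5, 48.5], [-83.9, -39.4, 48.9], [-76.4, -1.1, 53.5], [-66.5, 34.3, 57.8], [-64.5, 37.0, 59.5]]
side stop 1 [112.5 112.5 112.5]
handle 109 [ 76.95547654 -92.90083641 177.07325818]
[0.59120563 0.02794326 0.24959056] [4.61549739e-04 3.59483991e-01 9.33151138e-01 2.29511163e-05] 13.5667
```

View pics/top1c.png

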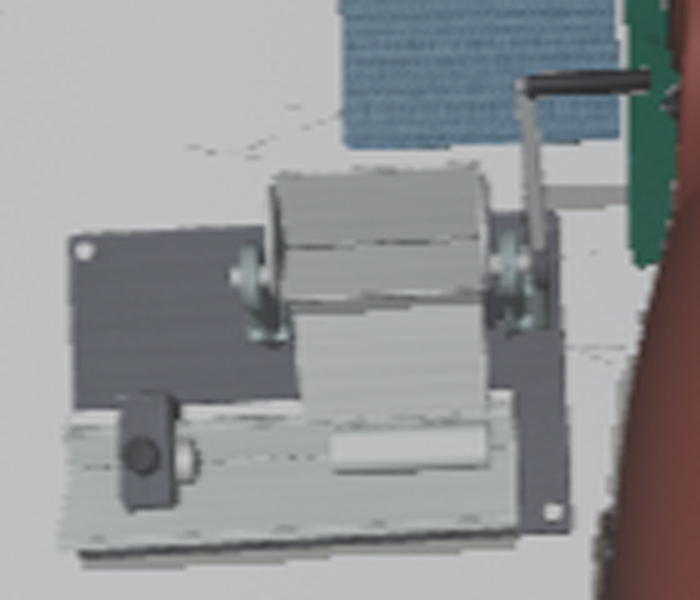

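The top view shows the blank in the groove at crop (332–490, 450), the pan empty, and the handle now at row 86 against 80 before, so the lever may be slightly off upright. Measuring.

```bash
python3 - <<'E'
from h import *
for k in "01":
    im=np.load(f"top{k}.npz")["im"].astype(float).mean(-1)
    for c0,c1 in((307,314),(314,322)):
        w=np.clip(95-im[160:182,c0:c1],0,None)if 0 else np.clip(75-im[160:182,c0:c1],0,None); r=np.arange(160,182)[:,None]
        print(k,c0,(w*r).sum()/w.sum(), end=' ')
    # pan lip edge & pivot: gradient row profile at col 275
    print()
a=np.load("top0.npz")["im"].mean(-1);b=np.load("top1.npz")["im"].mean(-1)
print(a[166:180,310].round(),b[166:180,310].round())
t=np.array([0,.01,.02,.03,.04]);
for y in(-.09,-.12):
  L=np.c_[.010+.11*np.sin(.7-t),np.full(5,y),.09+.11*np.cos(.7-t)]
  print(proj("top",np.c_[L[:,:2]@RL.T+OL,L[:,2]]).round(2).tolist())
for k in "01":
    z=np.load(f"side{k}.npz");u=proj("side",np.r_[np.array([.0809,-.11])@RL.T+OL,.174])[0];print(u)
E
```

```text
0 307 171.00917926565873 0 314 170.71622276029055 
1 307 171.93211488250654 1 314 171.43712871287127 
[ 95. 102. 105.  53.  66.  58.  48.  69. 105.  95.  97.  99.  97. 107.] [106. 114. 117. 120.  63.  78.  59.  51. 116. 105. 107. 110. 107. 118.]
[[309.58, 171.07], [309.59, 171.35], [309.59, 171.64], [309.6, 171.93], [309.61, 172.22]]
[[322.39, 170.42], [322.4, 170.7], [322.42, 170.99], [322.43, 171.28], [322.45, 171.57]]
[271.25555644 227.6259056 ]
[271.25555644 227.6259056 ]
```

The lever is 0.03 rad short of upright: the grip centred it about 2.5 mm towards the robot. I'm regripping that much further back and will check again.

Emit:
carry_out --fingers '[-0.5,0,0,0,0,0,0,0]' --pt "1 1 0" --pt "1 1 0" --pt "1 1 0" --pt "1 1 0" --pt "1 1 0" --pt "1 1 0" --pt "1 1 0" --pt "1.05 1.1 0" --yaw '[-0.1,-0.1,-0.1,-0.1,-0.1,-0.1,-0.1,-0.1]'

```text
t: 14.23
position: [0.6734, 0.1111, 0.2489]
tool_rot: [0.0, 0.698, 0.716, 0.0]
wrist_force: [-0.9, 0.7, 0.6]
grip_width: 0.502
gripper_force: 0.0
```

Emit:
carry_out --fingers '[0,0,0,0,0,0,0,0]' --pt "0 0 -1.5" --pt "0 0 -2" --pt "0 0 -2" --pt "0 0 -2" --pt "0 0 -1.5" --pt "0 0 -0.5" --pt "0 0 0" --pt "0 0 0" --yaw '[0,0,0,0,0,0,0,0]'

```text
t: 14.9
position: [0.6729, 0.1103, 0.1543]
tool_rot: [0.0, 0.695, 0.719, 0.0]
wrist_force: [-0.6, 0.4, 0.1]
grip_width: 0.496
gripper_force: 0.0
```

Emit:
carry_out --fingers '[-0.3,-0.6,-0.8,-1,-1,-1,-1]' --pt "0 0 0" --pt "0 0 0" --pt "0 0 0" --pt "0 0 0" --pt "0 0 0" --pt "0 0 0" --pt "0 0 0" --yaw '[0,0,0,0,0,0,0]'

```text
t: 15.48
position: [0.6732, 0.11, 0.1545]
tool_rot: [0.001, 0.695, 0.719, 0.001]
wrist_force: [2.3, 0.0, 6.0]
grip_width: 0.119
gripper_force: 58.6
```

Emit:
carry_out --fingers '[-1,-1,-1,-1]' --pt "0.1 0 -0.09" --pt "0.1 0 -0.08" --pt "0 0 0" --pt "0 0 0" --yaw '[0,0,0,0]'

```text
t: 15.82
position: [0.6737, 0.11, 0.154]
tool_rot: [0.0, 0.695, 0.719, 0.0]
wrist_force: [-9.4, -0.2, 19.1]
grip_width: 0.121
gripper_force: 60.1
```

Emit:
carry_out --fingers '[-0.5,0,0,0,0,0,0,0]' --pt "0 0 0" --pt "0 0 0" --pt "0 0 0.5" --pt "0 0 2" --pt "0 0 2" --pt "0 0 2" --pt "0 0 2" --pt "0 0 1" --yaw '[0,0,0,0,0,0,0,0]'

```text
t: 16.48
position: [0.675, 0.11, 0.2494]
tool_rot: [0.001, 0.695, 0.719, 0.001]
wrist_force: [0.8, -1.0, 0.1]
grip_width: 0.5
gripper_force: 0.0
```

Emit:
carry_out --fingers '[0,-0.5,-1,-1,-1,-1,-1,-1]' --pt "-1 -1 0" --pt "-1 -1 0" --pt "-1 -1 0" --pt "-1 -1 0" --pt "-1 -1 0" --pt "-1 -1 0" --pt "-1 -1 0" --pt "-1 -1 0" --yaw '[0.1,0.1,0.1,0.1,0.1,0.1,0.1,0.1]'

```text
t: 17.15
position: [0.5936, 0.0295, 0.2464]
tool_rot: [-0.0, 0.358, 0.934, -0.0]
wrist_force: [0.8, -0.9, -0.5]
grip_width: 0.005
gripper_force: 0.0
```

```bash
python3 - <<'E'
from h import *
im,d=capture("top"); np.savez("top2.npz",im=im,d=d)
for k in "012":
    im=np.load(f"top{k}.npz")["im"].astype(float).mean(-1)
    for c0,c1 in((307,314),(314,322)):
        w=np.clip(75-im[160:182,c0:c1],0,None); r=np.arange(160,182)[:,None]
        print(k,c0,(w*r).sum()/w.sum(), end=' ')
    print(im[166:178,310].round())
s=sense();print(s["position"],s["tool_rot"],s["t"])
E
```

```text
0 307 171.00917926565873 0 314 170.71622276029055 [ 95. 102. 105.  53.  66.  58.  48.  69. 105.  95.  97.  99.]
1 307 171.93211488250654 1 314 171.43712871287127 [106. 114. 117. 120.  63.  78.  59.  51. 116. 105. 107. 110.]
2 307 171.11155063291142 2 314 170.83163265306123 [107. 114. 117.  59.  73.  64.  52.  76. 116. 105. 107. 110.]
[0.59212583 0.02804778 0.24656954] [-7.68675455e-04  3.54653936e-01  9.34997043e-01 -7.24567345e-04] 17.2
```

The lever is back against its upright limit (force rose to ~20 N, and the image row matches the start). Moving shut fingers to the groove's -y end, closing axis along the groove.

Emit:
carry_out --fingers '[-1,-1,-1,-1,-1,-1,-1,-1]' --pt "-1 1.3 0" --pt "-1 1.3 0" --pt "-1 1.3 0" --pt "-1 1.3 0" --pt "-1 1.3 0" --pt "-1 1.3 0" --pt "-1 1.3 0" --pt "-0.7 1.2 0" --yaw '[0.11,0.11,0.11,0.11,0.11,0.11,0.11,0]'

```text
t: 17.87
position: [0.5165, 0.1339, 0.2466]
tool_rot: [-0.0, -0.018, 1.0, 0.0]
wrist_force: [0.3, -0.3, 0.2]
grip_width: -0.001
gripper_force: 0.0
```

Emit:
carry_out --fingers '[-1,-1,-1,-1,-1,-1,-1,-1]' --pt "0 0 -2.5" --pt "0 0 -2.5" --pt "0 0 -2.5" --pt "0 0 -2.5" --pt "0 0 -2.5" --pt "0 0 -2.5" --pt "0 0 -1.5" --pt "0 0 0" --yaw '[0,0,0,0,0,0,0,0]'

```text
t: 18.53
position: [0.515, 0.1329, 0.0787]
tool_rot: [-0.003, -0.014, 1.0, -0.0]
wrist_force: [-0.2, -1.2, -0.8]
grip_width: -0.004
gripper_force: 0.0
```

```bash
python3 - <<'E'
from h import *
s=sense();print(s["position"],toL(s["position"]),s["tool_rot"],s["wrist_force"],s["t"],s["joint_positions"])
n=s["tool_rot"];print("yaw err",2*np.arctan2(n[2],n[1])-np.pi/2-np.pi/2-TH)
E
```

```text
[0.51502231 0.13288683 0.07865703] [-74.72138054 -83.48888534  78.65702766] [-2.78264045e-03 -1.43198902e-02  9.99893550e-01 -2.93337896e-04] [-0.18752886 -1.2268937  -0.81131488] 18.5333 [ 1.15037576e-01  4.43742660e-01 -3.60790039e-01  7.71859701e-01
 -2.41305999e-05  8.63967716e-02]
yaw err -0.0002591285462426214
```

Emit:
carry_out --fingers '[-1,-1,-1,-1,-1,-1,-1,-1]' --pt "0 0 -1.5" --pt "0 0 -1.5" --pt "0 0 -0.6" --pt "0 0 0" --pt "-0.01 0.4 0" --pt "-0.01 0.4 0" --pt "-0.01 0.4 0" --pt "-0.01 0.2 0" --yaw '[0,0,0,0,0,0,0,0]'

```text
t: 19.2
position: [0.5175, 0.1478, 0.0467]
tool_rot: [0.001, -0.017, 1.0, 0.0]
wrist_force: [-0.3, 0.8, 0.2]
grip_width: 0.0
gripper_force: 0.0
```

Emit:
carry_out --fingers '[-1,-1,-1,-1,-1,-1,-1,-1]' --pt "-0.01 0.2 0" --pt "0 0.2 0" --pt "-0.01 0.2 0" --pt "0 0.2 0" --pt "-0.01 0.2 0" --pt "-0.01 0.2 0" --pt "0 0.2 0" --pt "-0.01 0.2 0" --yaw '[0,0,0,0,0,0,0,0]'

```text
t: 19.87
position: [0.5164, 0.163, 0.0459]
tool_rot: [-0.0, -0.017, 1.0, -0.0]
wrist_force: [-0.1, -2.2, -0.7]
grip_width: -0.003
gripper_force: 0.5
```

```bash
cat > m.py <<'E'
from h import *
import sys
s=sense();print(toL(s["position"]),s["wrist_force"],s["t"])
for n in("top","side"):
    im,d=capture(n); np.savez(n+"p.npz",im=im,d=d); Q=toL(cloud(n,d)).reshape(-1,3)
    b=Q[(abs(Q[:,0]+75)<8)&(Q[:,2]>50)&(Q[:,2]<62)&(Q[:,1]>-75)&(Q[:,1]<130)]
    h,e=np.histogram(b[:,1],np.arange(-75,135,5)); print(n,list(zip(e[:-1].astype(int).tolist(),h.tolist())))
cv2.imwrite(f"pics/{sys.argv[1]}.png",cv2.resize(im[270:385,230:350,::-1],None,fx=5,fy=5,interpolation=cv2.INTER_CUBIC))
E
python3 m.py p1
```

```text
[-72.47138032 -53.3939308   45.86878429] [-0.13142096 -2.21758527 -0.68412413] 19.8667
top [(-75, 0), (-70, 0), (-65, 0), (-60, 0), (-55, 0), (-50, 0), (-45, 0), (-40, 0), (-35, 0), (-30, 0), (-25, 0), (-20, 0), (-15, 0), (-10, 0), (-5, 0), (0, 0), (5, 0), (10, 0), (15, 0), (20, 0), (25, 0), (30, 0), (35, 0), (40, 0), (45, 0), (50, 0), (55, 0), (60, 0), (65, 0), (70, 0), (75, 0), (80, 0), (85, 0), (90, 0), (95, 0), (100, 4), (105, 11), (110, 9), (115, 0), (120, 0), (125, 0)]
side [(-75, 0), (-70, 0), (-65, 0), (-60, 0), (-55, 2), (-50, 2), (-45, 10), (-40, 8), (-35, 12), (-30, 9), (-25, 10), (-20, 8), (-15, 11), (-10, 11), (-5, 8), (0, 12), (5, 8), (10, 11), (15, 12), (20, 11), (25, 7), (30, 12), (35, 12), (40, 12), (45, 0), (50, 0), (55, 0), (60, 0), (65, 0), (70, 0), (75, 0), (80, 0), (85, 0), (90, 0), (95, 0), (100, 0), (105, 0), (110, 0), (115, 0), (120, 0), (125, 0)]
```

View pics/p1.png

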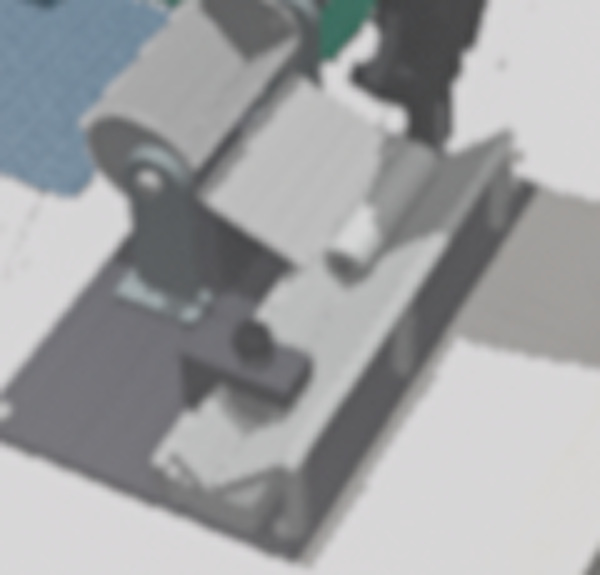

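The blank's end is at (350,255) in the crop with the fingers just touching its -y end (wrist Fy -2.2 N). Pushing steadily, correcting x by -2 mm.

Emit:
carry_out --fingers '[-1,-1,-1,-1,-1,-1,-1,-1]' --pt "-0.05 0.2 0" --pt "-0.05 0.2 0" --pt "-0.05 0.2 0" --pt "-0.05 0.2 0" --pt "-0.03 0.2 0" --pt "-0.01 0.2 0" --pt "0 0.2 0" --pt "-0.01 0.2 0" --yaw '[0,0,0,0,0,0,0,0]'

```text
t: 20.63
position: [0.5139, 0.1791, 0.0459]
tool_rot: [-0.0, -0.017, 1.0, -0.0]
wrist_force: [0.8, -0.4, 0.4]
grip_width: -0.003
gripper_force: 0.8
```

Emit:
carry_out --fingers '[-1,-1,-1,-1,-1,-1,-1,-1]' --pt "0 0.2 0" --pt "-0.01 0.2 0" --pt "0 0.2 0" --pt "-0.01 0.2 0" --pt "0 0.2 0" --pt "-0.01 0.2 0" --pt "-0.01 0.2 0" --pt "0 0.2 0" --yaw '[0,0,0,0,0,0,0,0]'

```text
t: 21.3
position: [0.5135, 0.1952, 0.0459]
tool_rot: [0.0, -0.017, 1.0, 0.0]
wrist_force: [-0.3, -1.6, 1.4]
grip_width: 0.001
gripper_force: 0.8
```

```bash
python3 m.py p2
```

```text
[-74.40155349 -21.17758243  45.89786621] [-0.31794089 -1.59729813  1.35840465] 21.3
top [(-75, 0), (-70, 0), (-65, 0), (-60, 0), (-55, 0), (-50, 0), (-45, 0), (-40, 0), (-35, 0), (-30, 0), (-25, 0), (-20, 0), (-15, 0), (-10, 0), (-5, 0), (0, 0), (5, 0), (10, 0), (15, 0), (20, 0), (25, 0), (30, 0), (35, 0), (40, 0), (45, 0), (50, 0), (55, 0), (60, 0), (65, 0), (70, 0), (75, 0), (80, 0), (85, 0), (90, 0), (95, 0), (100, 0), (105, 3), (110, 9), (115, 0), (120, 0), (125, 0)]
side [(-75, 0), (-70, 0), (-65, 0), (-60, 0), (-55, 0), (-50, 0), (-45, 0), (-40, 0), (-35, 0), (-30, 0), (-25, 0), (-20, 0), (-15, 3), (-10, 12), (-5, 13), (0, 9), (5, 10), (10, 11), (15, 11), (20, 8), (25, 8), (30, 10), (35, 13), (40, 10), (45, 10), (50, 15), (55, 9), (60, 11), (65, 12), (70, 10), (75, 3), (80, 0), (85, 0), (90, 0), (95, 0), (100, 0), (105, 0), (110, 0), (115, 0), (120, 1), (125, 0)]
```

Emit:
carry_out --fingers '[-1,-1,-1,-1,-1,-1,-1,-1]' --pt "0 0.2 0" --pt "-0.01 0.2 0" --pt "-0.01 0.2 0" --pt "-0.01 0.2 0" --pt "0 0.2 0" --pt "-0.01 0.2 0" --pt "-0.01 0.2 0" --pt "0 0.2 0" --yaw '[0,0,0,0,0,0,0,0]'

```text
t: 22.07
position: [0.513, 0.2111, 0.0459]
tool_rot: [-0.0, -0.017, 1.0, -0.0]
wrist_force: [-0.2, -1.2, 0.8]
grip_width: -0.001
gripper_force: 0.8
```

Emit:
carry_out --fingers '[-1,-1,-1,-1,-1,-1,-1,-1]' --pt "0 0.06 0" --pt "0 0.06 0" --pt "0 0.06 0" --pt "0 0.06 0" --pt "0 0.06 0" --pt "0 0.06 0" --pt "-0.01 0.06 0" --pt "0 0.06 0" --yaw '[0,0,0,0,0,0,0,0]'

```text
t: 22.73
position: [0.513, 0.2158, 0.0459]
tool_rot: [0.0, -0.017, 1.0, 0.0]
wrist_force: [0.6, -1.3, 0.8]
grip_width: -0.001
gripper_force: 0.7
```

```bash
python3 m.py p3 | cut -c1-60; python3 - <<'E'
from h import *
im=np.load("sidep.npz")["im"]
# along-groove profile on the blank's upper ridge, visible side: project line x=-75,z=45+8
ys=np.arange(60,125,1.5)
L=np.c_[np.full(len(ys),-.075),ys/1000,np.full(len(ys),.056)]
uv=proj("side",np.c_[L[:,:2]@RL.T+OL,L[:,2]]).astype(np.float32)
g=cv2.remap(im.mean(-1).astype(np.float32),uv[:,0].reshape(1,-1),uv[:,1].reshape(1,-1),cv2.INTER_LINEAR)[0]
print([(float(y),int(v)) for y,v in zip(ys,g)])
E
```

```text
[-74.36522768  -0.5329916   45.91207803] [ 0.58745231 -1.276
top [(-75, 0), (-70, 0), (-65, 0), (-60, 0), (-55, 0), (-50,
side [(-75, 0), (-70, 0), (-65, 0), (-60, 0), (-55, 0), (-50
[(60.0, 154), (61.5, 159), (63.0, 169), (64.5, 182), (66.0, 194), (67.5, 204), (69.0, 211), (70.5, 213), (72.0, 213), (73.5, 213), (75.0, 213), (76.5, 212), (78.0, 213), (79.5, 213), (81.0, 212), (82.5, 212), (84.0, 212), (85.5, 212), (87.0, 212), (88.5, 213), (90.0, 210), (91.5, 206), (93.0, 195), (94.5, 178), (96.0, 158), (97.5, 134), (99.0, 116), (100.5, 110), (102.0, 107), (103.5, 107), (105.0, 105), (106.5, 105), (108.0, 105), (109.5, 100), (111.0, 97), (112.5, 93), (114.0, 90), (115.5, 89), (117.0, 88), (118.5, 90), (120.0, 93), (121.5, 96), (123.0, 100), (124.5, 104)]
```

View pics/p3.png

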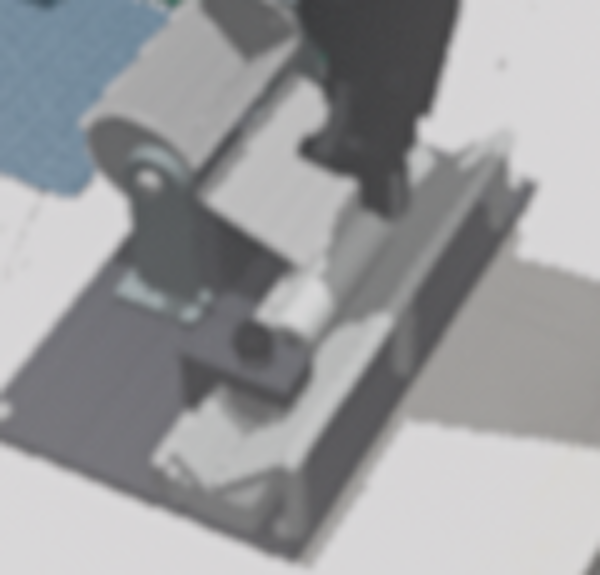

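The blank's end (about (290,330) in the crop) is close to the stop. Edge profile puts it at y ≈ 94, leaving 5–8 mm. Creeping from here.

Emit:
carry_out --fingers '[-1,-1,-1,-1,-1,-1,-1,-1]' --pt "0 0.04 0" --pt "0 0.04 0" --pt "0 0.04 0" --pt "0 0.04 0" --pt "0 0.04 0" --pt "0 0.04 0" --pt "-0.01 0.04 0" --pt "0 0.04 0" --yaw '[0,0,0,0,0,0,0,0]'

```text
t: 23.5
position: [0.5129, 0.219, 0.0459]
tool_rot: [0.0, -0.017, 1.0, 0.0]
wrist_force: [0.7, -1.1, -0.1]
grip_width: 0.003
gripper_force: 0.7
```

Emit:
carry_out --fingers '[-1,-1,-1,-1]' --pt "0 0.03 0" --pt "0 0.03 0" --pt "0 0.02 0" --pt "0 0 0" --yaw '[0,0,0,0]'

```text
t: 23.83
position: [0.5129, 0.2198, 0.0459]
tool_rot: [0.0, -0.017, 1.0, 0.0]
wrist_force: [0.4, -0.6, 0.3]
grip_width: -0.001
gripper_force: 0.7
```

Emit:
carry_out --fingers '[-1,-1,-1,-1]' --pt "0 0.03 0" --pt "0 0.03 0" --pt "0 0.02 0" --pt "0 0 0" --yaw '[0,0,0,0]'

```text
t: 24.17
position: [0.5128, 0.2206, 0.0459]
tool_rot: [0.0, -0.017, 1.0, -0.0]
wrist_force: [-0.1, -2.0, 1.5]
grip_width: -0.004
gripper_force: 0.7
```

Emit:
carry_out --fingers '[-1,-1,-1,-1]' --pt "0 0.03 0" --pt "0 0.03 0" --pt "0 0.02 0" --pt "0 0 0" --yaw '[0,0,0,0]'

```text
t: 24.5
position: [0.5128, 0.2214, 0.0459]
tool_rot: [0.0, -0.017, 1.0, 0.0]
wrist_force: [-0.2, -1.7, -0.1]
grip_width: 0.001
gripper_force: 0.7
```

Emit:
carry_out --fingers '[-1,-1,-1,-1]' --pt "0 0.03 0" --pt "0 0.03 0" --pt "0 0.02 0" --pt "0 0 0" --yaw '[0,0,0,0]'

```text
t: 24.83
position: [0.5128, 0.2222, 0.0459]
tool_rot: [-0.0, -0.017, 1.0, 0.0]
wrist_force: [0.4, -0.4, 1.5]
grip_width: 0.0
gripper_force: 0.7
```

```bash
python3 m.py p4 | cut -c1-60; python3 - <<'E'
from h import *
im=np.load("sidep.npz")["im"]
ys=np.arange(84,120,1)
for n in("side0.npz","sidep.npz"):
  im=np.load(n)["im"]
  for x,z in((-.075,.055),(-.083,.050)):
    L=np.c_[np.full(len(ys),x),ys/1000,np.full(len(ys),z)]
    uv=proj("side",np.c_[L[:,:2]@RL.T+OL,L[:,2]]).astype(np.float32)
    g=cv2.remap(im.mean(-1).astype(np.float32),uv[:,0].reshape(1,-1),uv[:,1].reshape(1,-1),cv2.INTER_LINEAR)[0]
    print(n,x,[(int(y),int(v)) for y,v in zip(ys,g)])
E
```

```text
[-74.32871724   5.85471983  45.89534382] [ 0.41392358 -0.410
top [(-75, 0), (-70, 0), (-65, 0), (-60, 0), (-55, 0), (-50,
side [(-75, 0), (-70, 0), (-65, 0), (-60, 0), (-55, 0), (-50
side0.npz -0.075 [(84, 188), (85, 188), (86, 187), (87, 187), (88, 187), (89, 187), (90, 187), (91, 187), (92, 188), (93, 188), (94, 188), (95, 188), (96, 188), (97, 188), (98, 188), (99, 187), (100, 186), (101, 184), (102, 178), (103, 170), (104, 162), (105, 150), (106, 139), (107, 127), (108, 117), (109, 111), (110, 105), (111, 101), (112, 99), (113, 97), (114, 96), (115, 95), (116, 95), (117, 94), (118, 96), (119, 98)]
side0.npz -0.083 [(84, 183), (85, 183), (86, 183), (87, 183), (88, 183), (89, 183), (90, 183), (91, 183), (92, 183), (93, 183), (94, 183), (95, 183), (96, 182), (97, 178), (98, 174), (99, 169), (100, 159), (101, 150), (102, 139), (103, 131), (104, 124), (105, 119), (106, 117), (107, 116), (108, 116), (109, 116), (110, 117), (111, 117), (112, 117), (113, 117), (114, 117), (115, 117), (116, 118), (117, 118), (118, 118), (119, 118)]
sidep.npz -0.075 [(84, 212), (85, 212), (86, 212), (87, 212), (88, 212), (89, 212), (90, 212), (91, 212), (92, 212), (93, 212), (94, 212), (95, 212), (96, 209), (97, 207), (98, 203), (99, 194), (100, 182), (101, 169), (102, 154), (103, 138), (104, 125), (105, 115), (106, 111), (107, 108), (108, 105), (109, 102), (110, 100), (111, 97), (112, 95), (113, 93), (114, 92), (115, 91), (116, 90), (117, 90), (118, 92), (119, 94)]
sidep.npz -0.083 [(84, 167), (85, 167), (86, 166), (87, 166), (88, 167), (89, 167), (90, 167), (91, 167), (92, 167), (93, 166), (94, 166), (95, 165), (96, 163), (97, 159), (98, 154), (99, 149), (100, 140), (101, 132), (102, 124), (103, 119), (104, 116), (105, 115), (106, 114), (107, 114), (108, 114), (109, 114), (110, 114), (111, 114), (112, 114), (113, 114), (114, 113), (115, 114), (116, 114), (117, 115), (118, 115), (119, 115)]
```

View pics/p4.png

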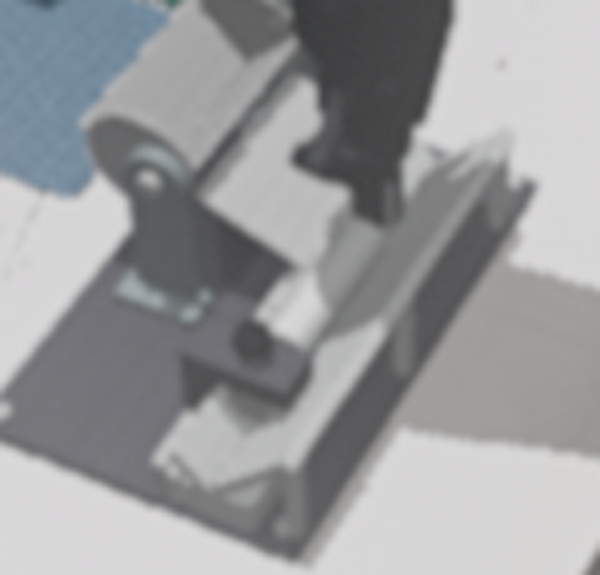

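The blank's end is nearly at the stop (crop ≈ (285,335), profile edge y ≈ 101), with no contact force yet. Continuing in small steps.

Emit:
carry_out --fingers '[-1,-1,-1,-1]' --pt "0 0.02 0" --pt "0 0.02 0" --pt "0 0.02 0" --pt "0 0 0" --yaw '[0,0,0,0]'

```text
t: 25.27
position: [0.5129, 0.2228, 0.0459]
tool_rot: [0.0, -0.017, 1.0, 0.0]
wrist_force: [-0.0, -1.0, 1.0]
grip_width: -0.002
gripper_force: 0.7
```

Emit:
carry_out --fingers '[-1,-1,-1,-1]' --pt "0 0.02 0" --pt "0 0.02 0" --pt "0 0.02 0" --pt "0 0 0" --yaw '[0,0,0,0]'

```text
t: 25.6
position: [0.5128, 0.2234, 0.0459]
tool_rot: [-0.0, -0.017, 1.0, -0.0]
wrist_force: [-0.2, -1.0, 0.7]
grip_width: -0.002
gripper_force: 0.7
```

Emit:
carry_out --fingers '[-1,-1,-1,-1]' --pt "0 0.02 0" --pt "0 0.02 0" --pt "0 0.02 0" --pt "0 0 0" --yaw '[0,0,0,0]'

```text
t: 25.93
position: [0.5129, 0.224, 0.0459]
tool_rot: [0.0, -0.017, 1.0, 0.0]
wrist_force: [0.5, -0.1, 0.7]
grip_width: 0.0
gripper_force: 0.7
```

Emit:
carry_out --fingers '[-1,-1,-1,-1]' --pt "0 0.02 0" --pt "0 0.02 0" --pt "0 0.02 0" --pt "0 0 0" --yaw '[0,0,0,0]'

```text
t: 26.27
position: [0.5128, 0.2246, 0.0459]
tool_rot: [-0.0, -0.017, 1.0, 0.0]
wrist_force: [-0.0, -2.3, -0.3]
grip_width: -0.003
gripper_force: 0.7
```

Emit:
carry_out --fingers '[-1,-1,-1,-1]' --pt "0 0.02 0" --pt "0 0.02 0" --pt "0 0.02 0" --pt "0 0 0" --yaw '[0,0,0,0]'

```text
t: 26.6
position: [0.5128, 0.2252, 0.0459]
tool_rot: [0.0, -0.017, 1.0, 0.0]
wrist_force: [-1.3, -1.0, 0.6]
grip_width: -0.002
gripper_force: 0.7
```

Emit:
carry_out --fingers '[-1,-1,-1,-1]' --pt "0 0.02 0" --pt "0 0.02 0" --pt "0 0.02 0" --pt "0 0 0" --yaw '[0,0,0,0]'

```text
t: 26.93
position: [0.5128, 0.2258, 0.0459]
tool_rot: [0.0, -0.017, 1.0, 0.0]
wrist_force: [-0.1, -1.4, -0.2]
grip_width: 0.001
gripper_force: 0.7
```

```bash
python3 m.py p5 | cut -c1-60; python3 - <<'E'
from h import *
# carrier block / thumb screw movement check between side0 and now, template match
a=np.load("side0.npz")["im"].mean(-1).astype(np.float32);b=np.load("sidep.npz")["im"].mean(-1).astype(np.float32)
for nm,(u0,u1,v0,v1) in dict(screw=(272,288,330,346),block=(266,290,335,352),plate=(228,245,345,358)).items():
    t=a[v0:v1,u0:u1]; w=b[v0-5:v1+5,u0-5:u1+5]; r=cv2.matchTemplate(w,t,cv2.TM_CCOEFF_NORMED)
    _,mx,_,(x,y)=cv2.minMaxLoc(r); 
    sub=lambda l,c,rr:(l-rr)/(2*(l-2*c+rr))
    dx=x-5+sub(r[y,x-1],r[y,x],r[y,x+1]);dy=y-5+sub(r[y-1,x],r[y,x],r[y+1,x]);print(nm,mx,dx,dy)
print(proj("side",np.c_[np.array([[-.075,.1],[-.075,.11]])@RL.T+OL,[.08,.08]]))
for n in("side0.npz","sidep.npz"):
  im=np.load(n)["im"]; ys=np.arange(92,120)
  L=np.c_[np.full(len(ys),-.075),ys/1000,np.full(len(ys),.055)]
  uv=proj("side",np.c_[L[:,:2]@RL.T+OL,L[:,2]]).astype(np.float32)
  g=cv2.remap(im.mean(-1).astype(np.float32),uv[:,0].reshape(1,-1),uv[:,1].reshape(1,-1),cv2.INTER_LINEAR)[0]
  print(g.astype(int).tolist())
E
```

```text
[-74.2181054    9.47185316  45.90804612] [-0.13875068 -1.373
top [(-75, 0), (-70, 0), (-65, 0), (-60, 0), (-55, 0), (-50,
side [(-75, 0), (-70, 0), (-65, 0), (-60, 0), (-55, 0), (-50
screw 0.9916248917579651 0.00860328 0.08631941
block 0.9927093982696533 -0.017892024 0.05176095
plate 0.9996896982192993 -0.03181436 -0.12771335
[[286.22548945 329.1544756 ]
 [284.05123385 332.15242652]]
[188, 188, 188, 188, 188, 188, 188, 187, 186, 184, 178, 170, 162, 150, 139, 127, 117, 111, 105, 101, 99, 97, 96, 95, 95, 94, 96, 98]
[212, 212, 212, 212, 213, 213, 213, 212, 209, 206, 198, 188, 175, 159, 143, 127, 112, 106, 101, 96, 93, 91, 91, 90, 90, 90, 92, 94]
```

The stop hasn't moved (template shift <0.1 px) and there's still no contact. Continuing.

Emit:
carry_out --fingers '[-1,-1,-1,-1]' --pt "0 0.02 0" --pt "0 0.02 0" --pt "0 0.02 0" --pt "0 0 0" --yaw '[0,0,0,0]'

```text
t: 27.37
position: [0.5128, 0.2264, 0.0459]
tool_rot: [-0.0, -0.017, 1.0, 0.0]
wrist_force: [0.9, -1.3, 0.6]
grip_width: 0.004
gripper_force: 0.7
```

Emit:
carry_out --fingers '[-1,-1,-1,-1]' --pt "0 0.02 0" --pt "0 0.02 0" --pt "0 0.02 0" --pt "0 0 0" --yaw '[0,0,0,0]'

```text
t: 27.7
position: [0.5128, 0.2269, 0.0459]
tool_rot: [0.0, -0.017, 1.0, -0.0]
wrist_force: [-0.1, -2.2, 0.2]
grip_width: 0.002
gripper_force: 1.0
```

Emit:
carry_out --fingers '[-1,-1,-1]' --pt "0 0.02 0" --pt "0 0.01 0" --pt "0 0 0" --yaw '[0,0,0]'

```text
t: 27.95
position: [0.5128, 0.227, 0.0459]
tool_rot: [-0.0, -0.017, 1.0, -0.0]
wrist_force: [-0.1, -3.2, 0.7]
grip_width: -0.001
gripper_force: 1.8
```

Emit:
carry_out --fingers '[-1,-1,-1]' --pt "0 0.02 0" --pt "0 0 0" --pt "0 0 0" --yaw '[0,0,0]'

```text
t: 28.2
position: [0.5128, 0.2272, 0.0459]
tool_rot: [-0.0, -0.017, 1.0, -0.0]
wrist_force: [0.5, -4.9, 0.9]
grip_width: -0.001
gripper_force: 2.6
```

Seated against the stop at about 5 N. Backing off along the groove and lifting clear.

Emit:
carry_out --fingers '[-1,-1,-1,-1,-1,-1,-1,-1]' --pt "0 -0.05 0" --pt "0 -0.2 0" --pt "0.01 -0.4 0" --pt "0.01 -0.4 0" --pt "0 -0.5 0" --pt "0 -0.5 1" --pt "0 -0.5 2" --pt "0 -0.5 2" --yaw '[0,0,0,0,0,0,0,0]'

```text
t: 28.87
position: [0.5124, 0.1962, 0.0966]
tool_rot: [-0.001, -0.017, 1.0, -0.0]
wrist_force: [0.9, -0.0, 0.3]
grip_width: -0.001
gripper_force: 0.0
```

Emit:
carry_out --fingers '[-1,-1,-1,-1,-1,-1,-1,-1]' --pt "0 -0.5 3" --pt "0 -1 3" --pt "0 -1 3" --pt "0 -3 3" --pt "0 -3 2" --pt "0 -3 0" --pt "0 -3 0" --pt "0 -3 0" --yaw '[0,0,0,0,0,0,0,0]'

```text
t: 29.53
position: [0.5129, 0.0208, 0.2368]
tool_rot: [0.001, -0.017, 1.0, -0.0]
wrist_force: [0.8, 0.5, 0.3]
grip_width: 0.004
gripper_force: 0.0
```

```bash
python3 - <<'E'
from h import *
im,d=capture("top"); s=sense(); print(s["position"],s["t"],s["wrist_force"])
Q=toL(cloud("top",d)).reshape(-1,3)
b=Q[(abs(Q[:,0]+75)<8)&(Q[:,2]>50)&(Q[:,2]<62)&(Q[:,1]>-75)&(Q[:,1]<130)]
print(len(b),np.percentile(b[:,1],[0,2,50,98,100]),np.median(b[:,2]))
g=im.mean(-1)
w=np.clip(75-g[160:182,307:314],0,None);print((w*np.arange(160,182)[:,None]).sum()/w.sum())
a=np.load("top0.npz")["im"].mean(-1).astype(np.float32)
r=cv2.matchTemplate(g[227:262,219:241].astype(np.float32),a[232:257,224:236],cv2.TM_CCOEFF_NORMED);print(cv2.minMaxLoc(r))
cv2.imwrite("pics/f.png",cv2.resize(im[155:275,200:340,::-1],None,fx=5,fy=5,interpolation=cv2.INTER_CUBIC))
E
```

```text
[0.51307195 0.01646356 0.23649157] 29.5833 [ 1.61827305 -3.64707472  0.14614439]
218 [ 24.09472548  24.70796358  68.59088071 110.78144974 112.37344352] 55.26579331624514
171.072373540856
(-0.09556340426206589, 0.9994947910308838, (0, 0), (5, 5))
```

View pics/f.png

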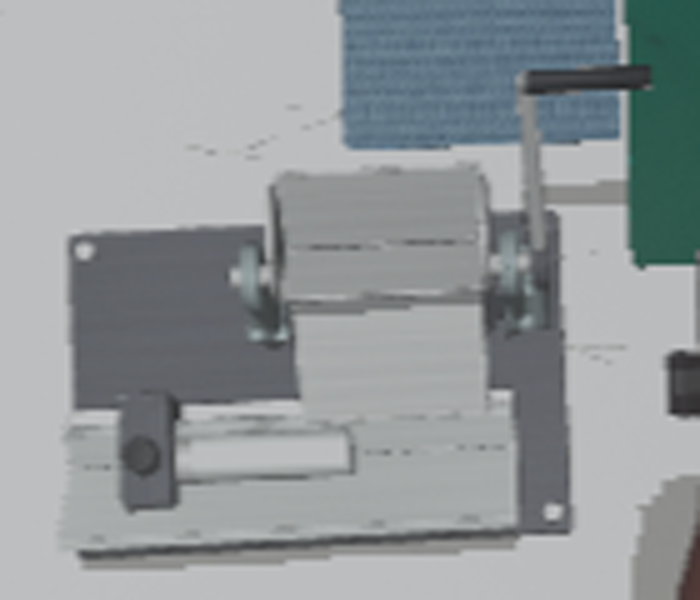

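The final view shows the blank (175–352, 453) up against the stop disc, the stop block unmoved (shift 0 px) and the handle back at row 80. Handing in.

Emit:
carry_out --fingers '[-1,-1,-1,-1]' --pt "0 0 0" --pt "0 0 0" --pt "0 0 0" --pt "0 0 0" --yaw '[0,0,0,0]'

```text
t: 29.92
position: [0.5129, 0.0234, 0.2355]
tool_rot: [0.0, -0.017, 1.0, 0.0]
wrist_force: [-0.6, -0.2, -0.3]
grip_width: 0.001
gripper_force: 0.0
```

```bash
python3 -c "
from workcell import *
print(sign_off())"
```

```text
the job is handed in; nothing more can be done
None
```

The job is handed in at about 30 s: the blank rolled into the groove and was pushed home against the end stop, which did not move, and the cradle is back upright (a first return left it 0.03 rad short, so I regripped and corrected it before pushing).

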